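Clamp a note pad in the ratchet press

ROBOT

A 7-joint arm with a two-finger parallel gripper is mounted at the origin on the work surface. World frame = base frame: x ahead of the robot, y to its left, z up, the work surface at z = 0. Lengths are in m, angles in degrees, forces in N, time in s.
With the tool pointing down it reaches from about 0.4 to 0.9 m from the base axis. Payload 5.5 kg.
Tool frame: the origin (TCP) lies midway between the tips of the shut fingers; the grasp point (between the pads) lies 19 mm behind it; z points along the fingers, y is the direction in which the jaws open and shut (so a half turn about z gives the same grasp; the last joint's range is limited). The gripper opens to 85 mm and grips with 20 to 120 N. Pads are 22 mm wide; open, the fingers measure 114 mm over their backs; the gripper's body (76 mm by 85 mm) begins 54 mm behind the grasp point. The pads swing forward as they close: fully open they stand 13 mm farther back than shut.
Start: joints at [-52.643, 28.699, -24.465, 88.831, 12.651, 65.22, -12.049], TCP at [0.246, 0.602, 0.201] pointing down, gripper open.
Joint ranges: [-164.97, 164.97], [-17.58, 116.51], [-87.97, 89.64], [11.32, 138.91], [-80.73, 260.73], [10.89, 115.49], [-147.41, 147.41]. Speed limits (degrees/s): [147.25, 147.25, 180, 180, 180, 180, 180].

INTERFACE

Orientations are given as [roll, pitch, yaw] about the fixed x, y, z axes, in that order (R = Rz(yaw) Ry(pitch) Rx(roll)).
In Python, from bench import arm gives the robot as it stands.
- The arm moves only by the tool drive_tool, never from a script. Its argument "rows" is a list of rows, each an object of numbers: "dx", "dy", "dz": the shift along the world's x, y, z in mm; "wx", "wy", "wz": the turn, a rotation vector about the world's x, y, z in rad; "gripper": the opening in per cent of the stroke, from 0 (shut) to 100 (fully open). In form: [{"dx": .., "dy": .., "dz": .., "wx": .., "wy": .., "wz": .., "gripper": ..}, ...]. A call has 1 to 8 rows; each row is the pose to reach, as a shift and turn from the pose measured when the call began; what a row does not reach only later rows make up. A row lasts 1/10 s, in which the tool goes at most 50 mm and 8.59 degrees, less where a joint would pass 70% of its speed; a pose out of reach is approached as far as the arm can. A call with a gripper value outside its range is refused whole. The fingers move at their own pace and stop on an object; "squeeze" is the grip in N (left out, the last holds). Time passes only in rows, so rows that repeat a pose let the fingers close. It gives the time, the measured TCP pose, the force and the opening at its end, in the units of the state.
- arm.sense(): the state, without advancing time (a new reading comes with each control period).
- arm.get_image(name): name is "scene" or "side" or "wrist"; returns a dict with "image" (420x560x3 uint8, red, green, blue), "fx", "fy", "cx", "cy" (pixels), "rvec" (rotation vector, rad) and "tvec" (3), from world to camera coordinates, as OpenCV has them. Camera axes: x right, y down, z forward; pixel columns grow to the right and rows downward; lengths in m; the calibration is good to about 2 mm. The wrist camera is an equidistant fisheye: a pixel r from the principal point sees the ray r / f radians off the axis. A picture is of the moment at which its call begins. There is no depth.
- arm.close_job(): hands the job in, once; it reports no verdict.
The state is a dict: "time_s": time; "joint_positions": joint angles; "dq": joint speeds; "joint_torque": joint torques, N m; "tool_pos": TCP position; "tcp_rot": TCP orientation; "ft_force": force on the tool from outside, world axes, zero at the start; "wrist_torque": the same for the moment, N m; "gripper_width": opening from 0.0 (shut) to 1.0 (fully open).
Only numpy, scipy, OpenCV 4.12 (cv2) and the standard library are available. Lean on these libraries where they do the work, as an engineer would, in place of code of your own. Each camera call takes 0.05 s, during which the arm holds its last target. There are 200 camera calls.

TASK

The note pad standing in the shop's small bench press has to be clamped for gluing. Flip the ratchet's thumb peg over from the opening to the clamping side, then swing the handle back and forth until the jaw grips the pad firmly against the fence; stop as soon as the handle has clearly stiffened, so that the paper is not crushed. Do not touch the pad itself; at the end let go of the press, and leave the glue jar, the pen cup and the tape dispenser where they stand.

Things in the scene. Friction and masses are not known exactly. Their poses are not given: they have to be found in the camera images.
- press: Grey bench press fixed to the counter, base 285 x 270 x 24 mm. Origin: at counter height on the upright axis of its toothed steel wheel (38 mm radius). The handle points along its -x, the pad stands at x 55 to 175 mm, the jaw closes along +y. Turning the wheel counter-clockwise from above closes the jaw, 15 mm per rad; friction holds the wheel where it is left. It starts fully open, at a stop.
- handle (a joint): Handle, a level steel bar 18 mm wide above the wheel, upper face 80 mm over the counter, turning about the wheel's axis. 0 along the press's -x, positive counter-clockwise from above; stops at -0.6 and 0.6 rad, so 2 to 4 driving swings are needed. The idle swing back takes about 3 N at the knob and clicks over the teeth; about 0.4 rad can be lost before the next tooth drives.
- knob (a point): Centre of the upright round wooden knob at the handle's end: 24 mm diameter, 80 to 124 mm above the counter, 150 mm from the wheel's axis. A driving swing takes about 8.5 N sideways while the jaw runs free, then 1 N more per 10 N of jaw force, rising by 35 N per rad: 12 to 15 N is firm, the paper is crushed from 18 N. The load shows while the knob moves; at rest it fades, held by friction.
- pawl (a joint): Direction pawl, a dark steel rocker straddling the bar 45 mm from the wheel's axis, carried round with the handle. 0.2 to 0.4 rad: drives the wheel counter-clockwise (clamping); -0.2 to -0.4: clockwise (opening), as at the start. An over-centre spring throws it to whichever side of 0 it is on. The wheel is driven toward the side to which the thumb peg leans and slips the other way.
- thumb (a point): Centre of the upright thumb peg (with a free-turning sleeve) that flips the pawl: dark steel, 12 mm diameter, free from 91 to 120 mm above the counter, 36 mm outward from the pawl's pivot, about 81 mm from the wheel's axis. It stands 14 mm to either side of the bar's centre line; the clamping side is toward the press's -y. Flipping takes about 1 N; friction holds the handle meanwhile up to 5 N.
- jaw: Sprung steel jaw plate with a felt face, 125 mm long, 16 mm thick, 72 mm high, moved by the ratchet. Origin: bottom middle of the face that meets the pad, 26 mm above the counter; y is its closing direction. It starts 45 mm on the press's -y side, meets the pad and pushes it 3 to 27 mm across the plate to the fence; only then does it grip.
- pad: Note pad of white paper with card covers, 120 mm long (its x), 36 mm thick (its y, the direction of clamping), 80 mm high, 0.3 kg, standing loose on edge on the base plate between jaw and fence. Origin: centre of its underside, 24 mm above the counter.
- fence: Fixed dark steel fence plate behind the pad, 130 mm long, 20 mm thick, 85 mm high, in a place that differs from run to run. Origin: bottom middle of the face toward the pad.
- glue: Glue jar, 52 mm diameter, 100 mm high, standing near the press. Origin: centre of its underside.
- pencup: Black pen cup with pens, 72 mm diameter, 155 mm high over the pens. Origin: centre of its underside.
- tape: Black tape dispenser, 135 x 45 mm, 77 mm high. Origin: centre of its underside.
Not all that is in view belongs to the job. What is meant by the pad is not purple, and is the smaller of those in its own colour.

How it is judged:
By the outcome, as a careful person would: the job done as asked, in the order asked, and still so for the second after the job is handed in, with the robot touching nothing.
It also fails if it takes over 72 s, if anything falls off the work surface, if the arm or the gripper's body presses on something with over 40 N, if the wrist force passes 120 N, or if a joint passes its speed limit or range.

## Working session

There is one attempt and no reset: what is moved stays moved. The work goes in short steps, Python scripts to look and compute and a tool call to move; the robot and the scene stay as the last step left them, time stands still between calls to the robot, and variables do not carry over. Pictures are saved under pics/ and viewed, about 8 in all and at most 12, crops included, and the job is handed in when it is done.

Besides the shell and the picture viewer there is one more tool, called after "Call:" as name(argument=value, ...), one argument or row to a line, values as JSON. drive_tool: Moves the arm, as the interface text tells. Its arguments: {"type":"object","properties":{"rows":{"type":"array"},"squeeze":{"type":"number"}},"required":["rows"]}

```bash
mkdir -p pics
cat > h.py <<'E'
import numpy as np, cv2, json
from bench import arm
def snap(n,f):
    d=arm.get_image(n); cv2.imwrite(f'pics/{f}.png',cv2.cvtColor(d['image'],cv2.COLOR_RGB2BGR))
    np.savez(f'pics/{f}.npz',**{k:np.array(d[k],float) for k in('fx','fy','cx','cy','rvec','tvec')},fish=n=='wrist'); return d
def ray(f,u,v):
    d=np.load(f'pics/{f}.npz'); x=(u-d['cx'])/d['fx']; y=(v-d['cy'])/d['fy']
    if d['fish']:
        r=np.hypot(x,y)+1e-12; c=np.array([x/r*np.sin(r),y/r*np.sin(r),np.cos(r)])
    else: c=np.array([x,y,1.])
    R=cv2.Rodrigues(d['rvec'])[0]; return -R.T@d['tvec'].ravel(),R.T@c
def atz(f,u,v,z):
    o,r=ray(f,u,v); return np.round((o+r*(z-o[2])/r[2])[:3],4)
def proj(f,P):
    d=np.load(f'pics/{f}.npz'); R=cv2.Rodrigues(d['rvec'])[0]; c=R@np.array(P)+d['tvec'].ravel()
    if d['fish']:
        t=np.arctan2(np.hypot(c[0],c[1]),c[2]); s=t/np.hypot(c[0],c[1]); x,y=c[0]*s,c[1]*s
    else: x,y=c[:2]/c[2]
    return np.round([d['cx']+d['fx']*x,d['cy']+d['fy']*y],1)
def tri(*fs):
    A=np.zeros((3,3));b=np.zeros(3)
    for f,u,v in fs:
        o,r=ray(f,u,v); r=r/np.linalg.norm(r); M=np.eye(3)-np.outer(r,r); A+=M; b+=M@o
    return np.round(np.linalg.solve(A,b),4)
E
python3 - <<'E'
from h import *
for n in('scene','side','wrist'): snap(n,n+'0')
a=cv2.imread('pics/scene0.png');b=cv2.imread('pics/side0.png')
print(arm.sense())
for n in('scene0','side0','wrist0'): print(n,ray(n,280,210))
E
```

```text
{'time_s': 0.15, 'joint_positions': array([-52.64238045,  28.74405244, -24.45615136,  88.87837237,
        12.65006737,  65.21961034, -12.04974248]), 'dq': array([ 0.16241823, -0.11582763, -0.08135587, -0.20766439,  0.05708117,
        0.08431499,  0.0360033 ]), 'joint_torque': array([-6.90505723e-03, -5.70039046e+01, -5.82515582e+00, -2.81283706e+01,
        1.06849943e-02,  7.91532628e-03,  1.27510759e-05]), 'tool_pos': array([0.2461983 , 0.60092816, 0.19976559]), 'tcp_rot': array([-1.79910992e+02, -4.84630508e-03,  1.57724825e+02]), 'ft_force': array([ 0.73974242, -0.91049177,  0.03719953]), 'wrist_torque': array([ 0.00082975,  0.02685423, -0.02063993]), 'gripper_width': 0.9998771463602288}
scene0 (array([ 1.03577181, -0.20921196,  0.80031053]), array([-0.48934613,  0.28033894, -0.82593451]))
side0 (array([0.54394481, 0.85473923, 0.62352243]), array([ 0.07857161, -0.82481982, -0.56023772]))
wrist0 (array([0.17533431, 0.6301323 , 0.37245182]), array([ 0.27810502, -0.12637787, -0.95220073]))
```

View pics/scene0.png

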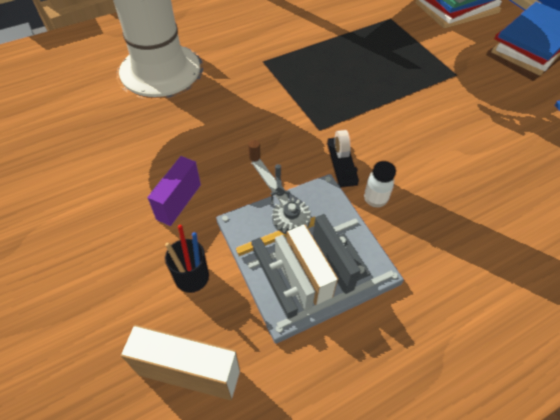

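View pics/side0.png

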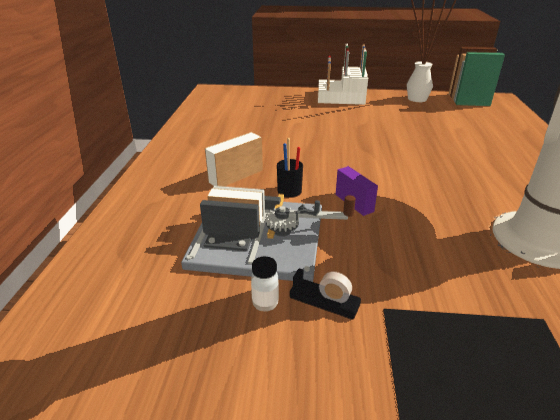

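Scene view: the wheel is near (291,210), the knob near (255,150), and the peg near (278,172). The jaw is the plate to the left of the pad and the fence is the dark plate to its right. The tape is at (342,160), the glue jar at (380,183) and the cup at (188,262). Next I'll zoom in on both views.

Run:
```python
from h import *
a=cv2.imread('pics/scene0.png')[120:320,200:400];b=cv2.imread('pics/side0.png')[180:280,270:370]
cv2.imwrite('pics/z.png',np.hstack([cv2.resize(a,(400,400),interpolation=2),cv2.resize(b,(400,400),interpolation=2)]))
print('wheelctr',atz('scene0',292,209,.08),tri(('scene0',292,209),('side0',283,212)))
print('knobtop',atz('scene0',255,146,.124),atz('side0',350,199,.124),tri(('scene0',255,146),('side0',350,199)))
for p in((219,218),(327,179),(401,279),(279,336)): print(p,atz('scene0',*p,.024))
```

```text
wheelctr [0.618  0.0567 0.08  ] [0.6142 0.0578 0.0763]
knobtop [0.4755 0.0511 0.124 ] [0.4652 0.0625 0.124 ] [0.4662 0.0538 0.1167]
(219, 218) [ 0.5339 -0.065   0.024 ]
(327, 179) [0.5529 0.1838 0.024 ]
(401, 279) [0.8215 0.1786 0.024 ]
(279, 336) [ 0.807 -0.075  0.024]
```

View pics/z.png

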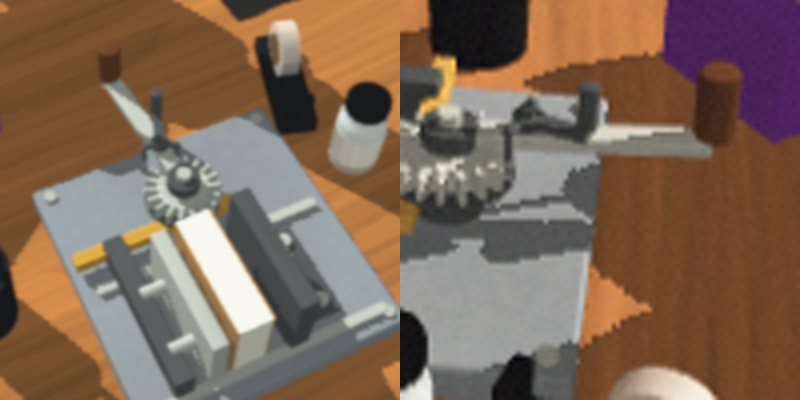

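Zoomed in, the peg is on the +y side (crop pixels 156,93 scene and 590,85 side). The handle is near 0 and the jaw, pad and fence have visible gaps between them.

Run:
```python
from h import *
print('peg',tri(('scene0',278,166),('side0',317.5,201)),atz('scene0',278,166,.12),atz('side0',317.5,201,.12))
print('tape',[atz('scene0',*p,.04) for p in((331,140),(350,184))],'glue',atz('scene0',384,170,.1))
print('knob base',atz('scene0',256,160,.08))
# plate/pad edges in scene, top edges near wheel end and far end (crop/2+offset)
for n,z,P in(('jawtop',.098,((151,235),(215,350),(163,232),(228,350))),('padtop',.104,((175,222),(233,330),(207,212),(272,318))),('fence',.109,((232,200),(290,310)))):
    print(n,[tuple(atz('scene0',200+u/2,120+v/2,z)[:2]) for u,v in P])
```

```text
peg [0.537 0.069 0.118] [0.54   0.0683 0.12  ] [0.5359 0.0709 0.12  ]
tape [array([0.4715, 0.2442, 0.04  ]), array([0.5974, 0.2115, 0.04  ])] glue [0.6349 0.2579 0.1   ]
knob base [0.4749 0.0521 0.08  ]
jawtop [(np.float64(0.6683), np.float64(-0.0069)), (np.float64(0.7909), np.float64(-0.0131)), (np.float64(0.6707), np.float64(0.0042)), (np.float64(0.7961), np.float64(-0.0036))]
padtop [(np.float64(0.6698), np.float64(0.0169)), (np.float64(0.7849), np.float64(0.0076)), (np.float64(0.6743), np.float64(0.0477)), (np.float64(0.7912), np.float64(0.0422))]
fence [(np.float64(0.6766), np.float64(0.0724)), (np.float64(0.794), np.float64(0.0577))]
```

Call:
drive_tool(
  rows=[
    {"dx": 30, "dy": -45, "wz": 0.1, "gripper": 0},
    {"dx": 60, "dy": -90, "wz": 0.2, "gripper": 0},
    {"dx": 90, "dy": -135, "wz": 0.3, "gripper": 0},
    {"dx": 115, "dy": -175, "wz": 0.37, "gripper": 0},
    {"dx": 140, "dy": -215, "wz": 0.37, "gripper": 0},
    {"dx": 165, "dy": -255, "wz": 0.37, "gripper": 0},
    {"dx": 190, "dy": -295, "wz": 0.37, "gripper": 0},
    {"dx": 210, "dy": -330, "wz": 0.37, "gripper": 0},
  ],
)

```text
invalid input
```

Call:
drive_tool(
  rows=[
    {"dx": 30, "dy": -45, "dz": 0, "wx": 0, "wy": 0, "wz": 0.1, "gripper": 0},
    {"dx": 60, "dy": -90, "dz": 0, "wx": 0, "wy": 0, "wz": 0.2, "gripper": 0},
    {"dx": 90, "dy": -135, "dz": 0, "wx": 0, "wy": 0, "wz": 0.3, "gripper": 0},
    {"dx": 115, "dy": -175, "dz": 0, "wx": 0, "wy": 0, "wz": 0.37, "gripper": 0},
    {"dx": 140, "dy": -215, "dz": 0, "wx": 0, "wy": 0, "wz": 0.37, "gripper": 0},
    {"dx": 165, "dy": -255, "dz": 0, "wx": 0, "wy": 0, "wz": 0.37, "gripper": 0},
    {"dx": 190, "dy": -295, "dz": 0, "wx": 0, "wy": 0, "wz": 0.37, "gripper": 0},
    {"dx": 210, "dy": -330, "dz": 0, "wx": 0, "wy": 0, "wz": 0.37, "gripper": 0},
  ],
)

```text
time_s: 0.95
tool_pos: [0.4576, 0.2678, 0.1997]
tcp_rot: [-179.9, 0.0, 178.8]
ft_force: [0.1, -0.6, 1.0]
gripper_width: 0.0
```

Call:
drive_tool(
  rows=[
    {"dx": 20, "dy": -40, "dz": 0, "wx": 0, "wy": 0, "wz": 0, "gripper": 0},
    {"dx": 42, "dy": -80, "dz": 0, "wx": 0, "wy": 0, "wz": 0, "gripper": 0},
    {"dx": 62, "dy": -115, "dz": 0, "wx": 0, "wy": 0, "wz": 0, "gripper": 0},
    {"dx": 80, "dy": -148, "dz": -20, "wx": 0, "wy": 0, "wz": 0, "gripper": 0},
    {"dx": 80, "dy": -148, "dz": -40, "wx": 0, "wy": 0, "wz": 0, "gripper": 0},
    {"dx": 80, "dy": -148, "dz": -40, "wx": 0, "wy": 0, "wz": 0, "gripper": 0},
  ],
)

```text
time_s: 1.55
tool_pos: [0.5356, 0.1176, 0.1568]
tcp_rot: [-179.8, -0.3, 178.6]
ft_force: [-0.5, 0.1, -0.1]
gripper_width: -0.004
```

Run:
```python
from h import *
snap('wrist','w1'); print(arm.sense()['tool_pos'],arm.sense()['ft_force'])
a=cv2.imread('pics/w1.png'); cv2.imwrite('pics/w1z.png',cv2.resize(a,(800,600),interpolation=2))
for n,P in(('knob',(.470,.0535,.124)),('peg',(.538,.0695,.12)),('wheel',(.616,.0575,.08)),('tcp',arm.sense()['tool_pos'])): print(n,proj('w1',P)*800/560)
```

```text
[0.53614768 0.1195341  0.15839003] [-0.36685591  0.5683168  -0.23259332]
knob [260.71428571 188.42857143]
peg [307.14285714 325.57142857]
wheel [314. 418.]
tcp [409.71428571 352.71428571]
```

View pics/w1z.png

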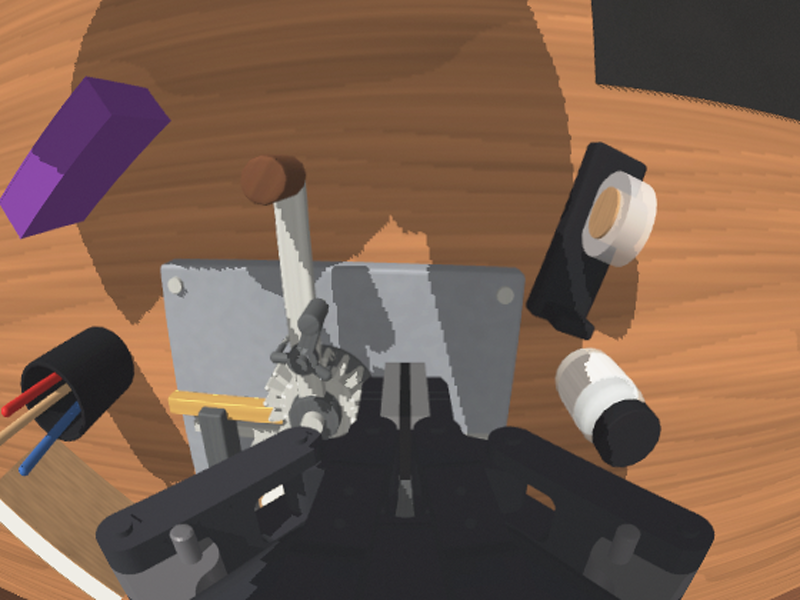

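The wrist view shows the knob top at (264,180) and the peg top at (316,308), both within about 8 mm of my estimates. The peg is on the +y side. I'll lower beside it and push toward -y.

Call:
drive_tool(
  rows=[
    {"dx": -3, "dy": 0, "dz": -25, "wx": 0, "wy": 0, "wz": 0, "gripper": 0},
    {"dx": -3, "dy": 0, "dz": -50, "wx": 0, "wy": 0, "wz": 0, "gripper": 0},
    {"dx": -3, "dy": 0, "dz": -56, "wx": 0, "wy": 0, "wz": 0, "gripper": 0},
    {"dx": -3, "dy": -8, "dz": -56, "wx": 0, "wy": 0, "wz": 0, "gripper": 0},
    {"dx": -3, "dy": -16, "dz": -56, "wx": 0, "wy": 0, "wz": 0, "gripper": 0},
    {"dx": -3, "dy": -24, "dz": -56, "wx": 0, "wy": 0, "wz": 0, "gripper": 0},
    {"dx": -3, "dy": -30, "dz": -56, "wx": 0, "wy": 0, "wz": 0, "gripper": 0},
  ],
)

```text
time_s: 2.3
tool_pos: [0.5341, 0.0882, 0.1035]
tcp_rot: [-179.8, -0.1, 178.7]
ft_force: [-0.1, 0.9, 1.0]
gripper_width: -0.001
```

Call:
drive_tool(
  rows=[
    {"dx": 0, "dy": -4, "dz": 0, "wx": 0, "wy": 0, "wz": 0, "gripper": 0},
    {"dx": 0, "dy": -8, "dz": 0, "wx": 0, "wy": 0, "wz": 0, "gripper": 0},
    {"dx": 0, "dy": -12, "dz": 0, "wx": 0, "wy": 0, "wz": 0, "gripper": 0},
  ],
)

```text
time_s: 2.6
tool_pos: [0.5342, 0.0758, 0.1038]
tcp_rot: [-179.8, -0.1, 178.7]
ft_force: [0.1, 1.2, 0.2]
gripper_width: 0.002
```

Call:
drive_tool(
  rows=[
    {"dx": 0, "dy": -4, "dz": 0, "wx": 0, "wy": 0, "wz": 0, "gripper": 0},
    {"dx": 0, "dy": -7, "dz": 0, "wx": 0, "wy": 0, "wz": 0, "gripper": 0},
  ],
)

```text
time_s: 2.8
tool_pos: [0.5342, 0.0685, 0.1037]
tcp_rot: [-179.8, -0.1, 178.7]
ft_force: [0.6, 0.4, 0.2]
gripper_width: -0.003
```

Run:
```python
from h import *
snap('wrist','w2'); snap('scene','s2'); print(arm.sense()['tool_pos'],arm.sense()['ft_force'])
print('peg w1',atz('w1',316*.7,308*.7,.12),'knob w1',atz('w1',264*.7,180*.7,.124))
a=cv2.imread('pics/w2.png')[80:330,120:400];b=cv2.imread('pics/s2.png')[120:245,220:360]
cv2.imwrite('pics/z2.png',np.hstack([cv2.resize(a,(400,357),interpolation=2),cv2.resize(b,(400,357),interpolation=2)]))
```

```text
[0.53420936 0.06827784 0.10369927] [-0.35335421  0.17082738 -0.50943312]
peg w1 [0.529  0.0747 0.12  ] knob w1 [0.4663 0.0553 0.124 ]
```

View pics/z2.png

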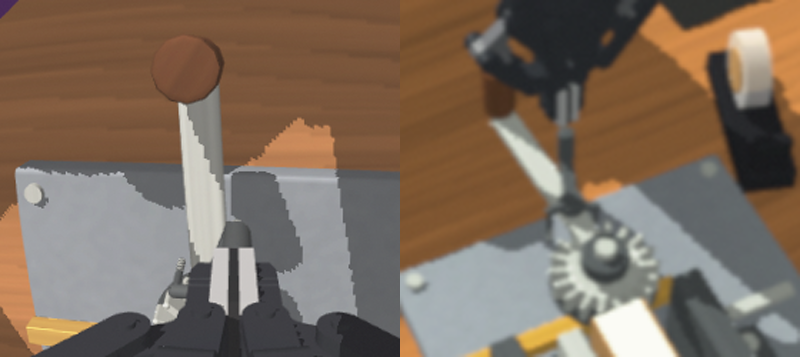

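In the wrist crop the peg is hidden near the shut tips at (235,240). It seems to be still against the fingers and about mid-flip, so I'll push further.

Call:
drive_tool(
  rows=[
    {"dx": 0, "dy": -4, "dz": 0, "wx": 0, "wy": 0, "wz": 0, "gripper": 0},
    {"dx": 0, "dy": -8, "dz": 0, "wx": 0, "wy": 0, "wz": 0, "gripper": 0},
  ],
)

```text
time_s: 3.1
tool_pos: [0.5341, 0.0602, 0.1036]
tcp_rot: [-179.8, -0.1, 178.7]
ft_force: [0.0, 0.5, -0.7]
gripper_width: -0.002
```

Call:
drive_tool(
  rows=[
    {"dx": 0, "dy": -3, "dz": 0, "wx": 0, "wy": 0, "wz": 0, "gripper": 0},
    {"dx": 0, "dy": -5, "dz": 0, "wx": 0, "wy": 0, "wz": 0, "gripper": 0},
  ],
)

```text
time_s: 3.3
tool_pos: [0.5341, 0.0547, 0.1036]
tcp_rot: [-179.8, -0.1, 178.7]
ft_force: [0.4, -0.2, 0.4]
gripper_width: 0.0
```

Call:
drive_tool(
  rows=[
    {"dx": 0, "dy": 10, "dz": 0, "wx": 0, "wy": 0, "wz": 0, "gripper": 0},
    {"dx": 0, "dy": 30, "dz": 0, "wx": 0, "wy": 0, "wz": 0, "gripper": 0},
    {"dx": 0, "dy": 45, "dz": 20, "wx": 0, "wy": 0, "wz": 0, "gripper": 0},
    {"dx": -30, "dy": 50, "dz": 60, "wx": 0, "wy": 0, "wz": 0, "gripper": 40},
    {"dx": -50, "dy": 50, "dz": 90, "wx": 0, "wy": 0, "wz": 0, "gripper": 40},
    {"dx": -66, "dy": 50, "dz": 95, "wx": 0, "wy": 0, "wz": 0, "gripper": 40},
    {"dx": -66, "dy": 50, "dz": 95, "wx": 0, "wy": 0, "wz": 0, "gripper": 40},
  ],
)

```text
time_s: 4.0
tool_pos: [0.4672, 0.1061, 0.2001]
tcp_rot: [-179.8, 0.0, 178.8]
ft_force: [0.4, -0.1, -1.3]
gripper_width: 0.4
```

Run:
```python
from h import *
snap('wrist','w3'); snap('scene','s3'); print(arm.sense()['tool_pos'],arm.sense()['ft_force'],arm.sense()['gripper_width'])
a=cv2.imread('pics/w3.png');b=cv2.imread('pics/s3.png')[120:245,220:360]
cv2.imwrite('pics/z3.png',np.hstack([cv2.resize(a,(476,357),interpolation=2),cv2.resize(b,(320,357),interpolation=2)]))
```

```text
[0.46828387 0.10524762 0.1987348 ] [-0.00582372  0.35687792  0.1689976 ] 0.40029634809105874
```

View pics/z3.png

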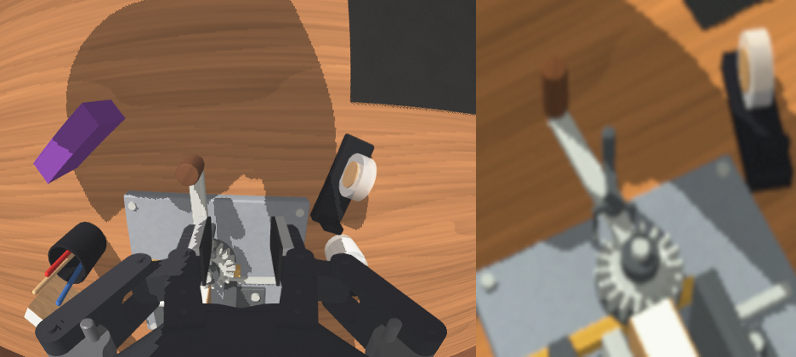

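The peg appears not to have moved: it is at scene pixel (278,166), the same as before. I'll compare the projected positions with what the images show.

Run:
```python
from h import *
snap('side','d3')
T=(.5342,.0683,.1037)
print('tcp s2',proj('s2',T),'w2',proj('w2',T))
a=cv2.imread('pics/s2.png')[130:200,240:320];b=cv2.imread('pics/w3.png')[170:300,180:330];c=cv2.imread('pics/d3.png')[180:250,280:360]
d=cv2.imread('pics/s3.png')[130:200,240:320]
r=lambda i:cv2.resize(i,(400,300),interpolation=2)
for im,f,o,s in((a,'s2',(240,130),0),):
    u=proj(f,T)-o; im[int(u[1]),int(u[0])]=(0,0,255)
cv2.imwrite('pics/z4.png',np.vstack([np.hstack([r(a),r(b)]),np.hstack([r(d),r(c)])]))
```

```text
tcp s2 [276.5 169.3] w2 [283.1 245. ]
```

View pics/z4.png

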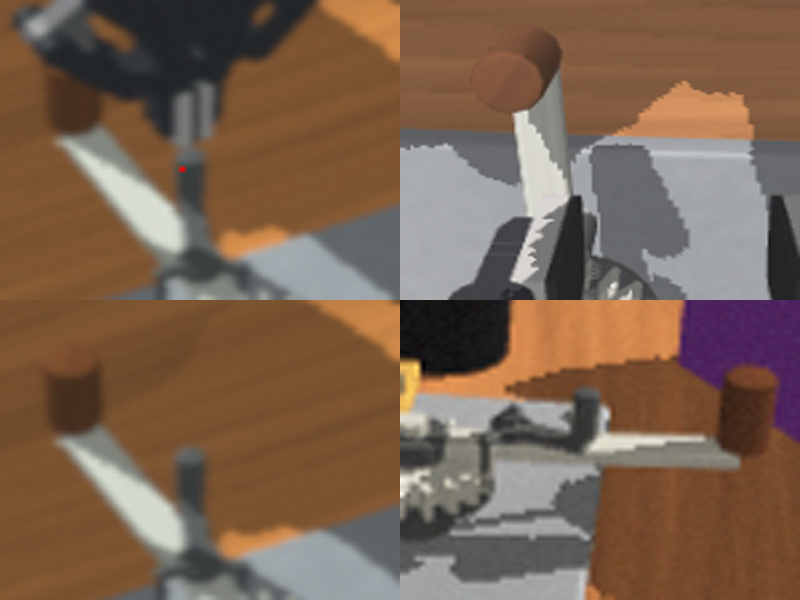

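The s2 crop shows the shut fingertips ending at about (279,159). That is above the peg top, while the reported TCP projects to (276,169). So the real tips are roughly 15 mm higher than reported and passed over the peg. I'll check this beside the peg with two views.

Call:
drive_tool(
  rows=[
    {"dx": 20, "dy": 4, "dz": -20, "wx": 0, "wy": 0, "wz": 0, "gripper": 0},
    {"dx": 45, "dy": 4, "dz": -50, "wx": 0, "wy": 0, "wz": 0, "gripper": 0},
    {"dx": 66, "dy": 4, "dz": -80, "wx": 0, "wy": 0, "wz": 0, "gripper": 0},
    {"dx": 66, "dy": 4, "dz": -95, "wx": 0, "wy": 0, "wz": 0, "gripper": 0},
    {"dx": 66, "dy": 4, "dz": -95, "wx": 0, "wy": 0, "wz": 0, "gripper": 0},
    {"dx": 66, "dy": 4, "dz": -95, "wx": 0, "wy": 0, "wz": 0, "gripper": 0},
  ],
)

```text
time_s: 4.75
tool_pos: [0.534, 0.1092, 0.1024]
tcp_rot: [-179.8, -0.2, 178.7]
ft_force: [0.2, -1.0, 0.1]
gripper_width: 0.001
```

Run:
```python
from h import *
snap('side','d4');snap('scene','s4')
s=arm.sense(); T=s['tool_pos']; print(T,s['gripper_width'])
o=[]
for f in('s4','d4'):
    u=proj(f,T); print(f,u); im=cv2.imread(f'pics/{f}.png'); x,y=np.int32(u); im[y,x]=(0,0,255)
    o.append(cv2.resize(im[y-40:y+35,x-50:x+50],(400,300),interpolation=0)); print('origin',x-50,y-40)
cv2.imwrite('pics/z5.png',np.hstack(o))
```

```text
[0.5349372  0.10938662 0.10400543] -0.0019764193636578904
s4 [294.7 162. ]
origin 244 122
d4 [317.3 217. ]
origin 267 177
```

View pics/z5.png

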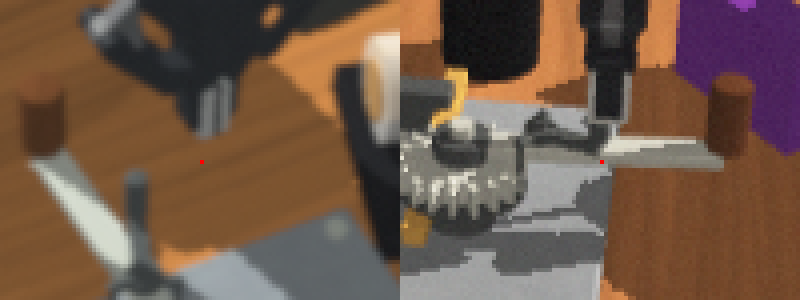

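Run:
```python
from h import *
print(tri(('s4',297,155.7),('d4',319,207.5)), tri(('s4',278,166),('d4',317.5,201)))
```

```text
[0.5355 0.1106 0.127 ] [0.537 0.069 0.118]
```

Triangulation puts the real tips at z ≈ 0.127 when the reported TCP is 0.104, an offset of about +22 mm. I'll lower by 24 mm and repeat the push.

Call:
drive_tool(
  rows=[
    {"dx": 2, "dy": 0, "dz": -12, "wx": 0, "wy": 0, "wz": 0, "gripper": 0},
    {"dx": 2, "dy": 0, "dz": -24, "wx": 0, "wy": 0, "wz": 0, "gripper": 0},
    {"dx": 2, "dy": -8, "dz": -24, "wx": 0, "wy": 0, "wz": 0, "gripper": 0},
    {"dx": 2, "dy": -16, "dz": -24, "wx": 0, "wy": 0, "wz": 0, "gripper": 0},
    {"dx": 2, "dy": -24, "dz": -24, "wx": 0, "wy": 0, "wz": 0, "gripper": 0},
  ],
)

```text
time_s: 5.35
tool_pos: [0.537, 0.0844, 0.0801]
tcp_rot: [-179.9, -0.0, 178.7]
ft_force: [-1.3, 0.7, -0.1]
gripper_width: -0.0
```

Call:
drive_tool(
  rows=[
    {"dx": 0, "dy": -4, "dz": 0, "wx": 0, "wy": 0, "wz": 0, "gripper": 0},
    {"dx": 0, "dy": -8, "dz": 0, "wx": 0, "wy": 0, "wz": 0, "gripper": 0},
  ],
)

```text
time_s: 5.55
tool_pos: [0.5373, 0.0756, 0.0805]
tcp_rot: [-179.8, 0.0, 178.6]
ft_force: [0.5, -0.2, -0.8]
gripper_width: -0.0
```

Call:
drive_tool(
  rows=[
    {"dx": 0, "dy": -4, "dz": 0, "wx": 0, "wy": 0, "wz": 0, "gripper": 0},
    {"dx": 0, "dy": -7, "dz": 0, "wx": 0, "wy": 0, "wz": 0, "gripper": 0},
  ],
)

```text
time_s: 5.75
tool_pos: [0.5375, 0.0679, 0.0806]
tcp_rot: [-179.8, 0.0, 178.6]
ft_force: [0.2, -0.1, 0.2]
gripper_width: 0.004
```

Run:
```python
from h import *
snap('side','d5');snap('scene','s5'); print(arm.sense()['tool_pos'],arm.sense()['ft_force'])
a=cv2.imread('pics/s5.png')[130:200,240:320];c=cv2.imread('pics/d5.png')[180:250,280:360]
r=lambda i:cv2.resize(i,(400,300),interpolation=2)
cv2.imwrite('pics/z6.png',np.hstack([r(a),r(c)]))
```

```text
[0.53738498 0.06780153 0.08050688] [ 0.00671178 -0.18264279  0.70792693]
```

View pics/z6.png

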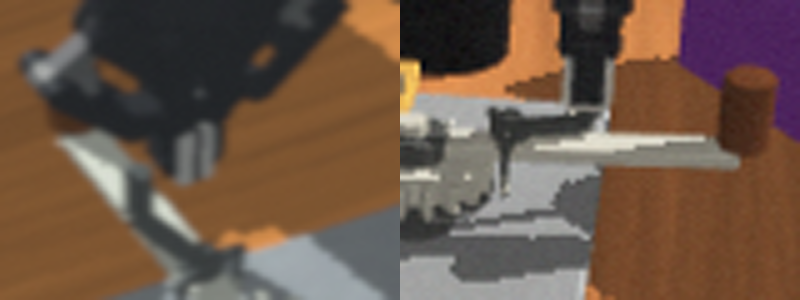

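The flip worked. The peg now stands on the -y side, at scene crop (135,175), with the handle unmoved. Next I'll cage the knob.

Call:
drive_tool(
  rows=[
    {"dx": 0, "dy": 0, "dz": 30, "wx": 0, "wy": 0, "wz": 0, "gripper": 0},
    {"dx": 0, "dy": -5, "dz": 70, "wx": 0, "wy": 0, "wz": 0, "gripper": 55},
    {"dx": -35, "dy": -10, "dz": 80, "wx": 0, "wy": 0, "wz": 0, "gripper": 55},
    {"dx": -68, "dy": -14, "dz": 80, "wx": 0, "wy": 0, "wz": 0, "gripper": 55},
    {"dx": -69, "dy": -14, "dz": 70, "wx": 0, "wy": 0, "wz": 0, "gripper": 55},
    {"dx": -69, "dy": -14, "dz": 45, "wx": 0, "wy": 0, "wz": 0, "gripper": 55},
    {"dx": -69, "dy": -14, "dz": 32, "wx": 0, "wy": 0, "wz": 0, "gripper": 55},
  ],
)

```text
time_s: 6.55
tool_pos: [0.4679, 0.0539, 0.1112]
tcp_rot: [-179.8, -0.0, 178.6]
ft_force: [0.5, 0.6, -0.7]
gripper_width: 0.548
```

Call:
drive_tool(
  rows=[
    {"dx": 0, "dy": 0, "dz": -10, "wx": 0, "wy": 0, "wz": 0, "gripper": 55},
    {"dx": 0, "dy": 0, "dz": -20, "wx": 0, "wy": 0, "wz": 0, "gripper": 55},
  ],
)

```text
time_s: 6.75
tool_pos: [0.4681, 0.0541, 0.0901]
tcp_rot: [-179.8, -0.1, 178.6]
ft_force: [0.6, -0.0, 1.2]
gripper_width: 0.547
```

Call:
drive_tool(
  rows=[
    {"dx": 0, "dy": 0, "dz": -10, "wx": 0, "wy": 0, "wz": 0, "gripper": 55},
    {"dx": 0, "dy": 0, "dz": -22, "wx": 0, "wy": 0, "wz": 0, "gripper": 55},
  ],
)

```text
time_s: 6.95
tool_pos: [0.4686, 0.0543, 0.0674]
tcp_rot: [-179.8, -0.0, 178.6]
ft_force: [0.4, -0.4, 0.3]
gripper_width: 0.549
```

Run:
```python
from h import *
W=np.array([.616,.0575]); s=arm.sense(); print(s['joint_positions'].round())
print('purple top',[atz('scene0',*p,.08)[:2] for p in((188,160),(150,190),(165,222),(199,180))])
for th in np.arange(-.65,.56,.1): print(round(th,2),np.round((W+.15*np.array([-np.cos(th),-np.sin(th)]))*1000,0))
```

```text
[  4.  21. -17. 120.   9.  40.  70.]
purple top [array([ 0.4079, -0.0722]), array([ 0.4448, -0.1678]), array([ 0.53  , -0.1684]), array([ 0.4675, -0.0728])]
-0.65 [497. 148.]
-0.55 [488. 136.]
-0.45 [481. 123.]
-0.35 [475. 109.]
-0.25 [471.  95.]
-0.15 [468.  80.]
-0.05 [466.  65.]
0.05 [466.  50.]
0.15 [468.  35.]
0.25 [471.  20.]
0.35 [475.   6.]
0.45 [481.  -8.]
0.55 [488. -21.]
```

Call:
drive_tool(
  rows=[
    {"dx": -2, "dy": 11, "dz": 0, "wx": 0, "wy": 0, "wz": -0.07, "gripper": 36},
    {"dx": -1, "dy": 23, "dz": 0, "wx": 0, "wy": 0, "wz": -0.15, "gripper": 36},
    {"dx": 1, "dy": 35, "dz": 0, "wx": 0, "wy": 0, "wz": -0.23, "gripper": 36},
    {"dx": 4, "dy": 46, "dz": 0, "wx": 0, "wy": 0, "wz": -0.31, "gripper": 36},
    {"dx": 8, "dy": 58, "dz": 0, "wx": 0, "wy": 0, "wz": -0.39, "gripper": 36},
  ],
)

```text
time_s: 7.45
tool_pos: [0.4752, 0.1111, 0.0662]
tcp_rot: [-179.7, -0.2, 156.0]
ft_force: [-0.9, -2.1, -2.6]
gripper_width: 0.356
```

Call:
drive_tool(
  rows=[
    {"dx": 4, "dy": 11, "dz": 0, "wx": 0, "wy": 0, "wz": -0.08, "gripper": 36},
    {"dx": 9, "dy": 20, "dz": 0, "wx": 0, "wy": 0, "wz": -0.15, "gripper": 36},
    {"dx": 13, "dy": 27, "dz": 0, "wx": 0, "wy": 0, "wz": -0.2, "gripper": 36},
  ],
)

```text
time_s: 7.75
tool_pos: [0.4872, 0.1371, 0.0652]
tcp_rot: [-179.5, -0.2, 144.4]
ft_force: [-2.1, -5.2, 3.3]
gripper_width: 0.357
```

Run:
```python
from h import *
snap('side','d6');snap('scene','s6'); s=arm.sense();print(s['tool_pos'],s['tcp_rot'],s['ft_force'],s['gripper_width'])
a=cv2.imread('pics/s6.png')[120:320,200:400];c=cv2.imread('pics/d6.png')[180:280,270:370]
r=lambda i:cv2.resize(i,(400,400),interpolation=2)
cv2.imwrite('pics/z7.png',np.hstack([r(a),r(c)]))
```

```text
[0.48796895 0.13847933 0.0654134 ] [-1.79606441e+02 -1.77279681e-01  1.44574167e+02] [-0.50978286 -0.79422378 -0.13541543] 0.36181477320385996
```

View pics/z7.png

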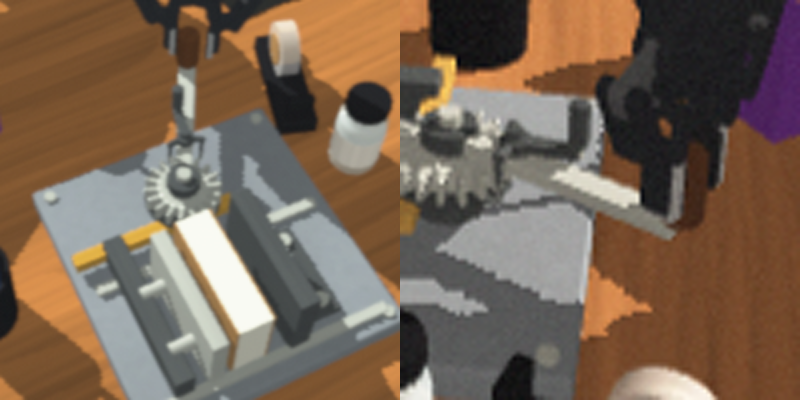

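The knob is caged between the fingers and the handle has swung back; the wheel and jaw did not move. Driving swing 1.

Call:
drive_tool(
  rows=[
    {"dx": -6, "dy": -10, "dz": 0, "wx": 0, "wy": 0, "wz": 0.08, "gripper": 36},
    {"dx": -11, "dy": -21, "dz": 0, "wx": 0, "wy": 0, "wz": 0.16, "gripper": 36},
    {"dx": -15, "dy": -32, "dz": 0, "wx": 0, "wy": 0, "wz": 0.24, "gripper": 36},
    {"dx": -19, "dy": -44, "dz": 0, "wx": 0, "wy": 0, "wz": 0.32, "gripper": 36},
    {"dx": -21, "dy": -55, "dz": 0, "wx": 0, "wy": 0, "wz": 0.4, "gripper": 36},
    {"dx": -23, "dy": -67, "dz": 0, "wx": 0, "wy": 0, "wz": 0.48, "gripper": 36},
    {"dx": -23, "dy": -79, "dz": 0, "wx": 0, "wy": 0, "wz": 0.56, "gripper": 36},
    {"dx": -23, "dy": -91, "dz": 0, "wx": 0, "wy": 0, "wz": 0.64, "gripper": 36},
  ],
)

```text
time_s: 8.65
tool_pos: [0.4651, 0.0506, 0.0654]
tcp_rot: [-179.8, -0.1, -178.3]
ft_force: [-0.2, 8.8, -1.2]
gripper_width: 0.365
```

Call:
drive_tool(
  rows=[
    {"dx": 1, "dy": -12, "dz": 0, "wx": 0, "wy": 0, "wz": 0.08, "gripper": 36},
    {"dx": 4, "dy": -24, "dz": 0, "wx": 0, "wy": 0, "wz": 0.16, "gripper": 36},
    {"dx": 7, "dy": -35, "dz": 0, "wx": 0, "wy": 0, "wz": 0.24, "gripper": 36},
    {"dx": 11, "dy": -47, "dz": 0, "wx": 0, "wy": 0, "wz": 0.32, "gripper": 36},
  ],
)

```text
time_s: 9.05
tool_pos: [0.4743, 0.0064, 0.065]
tcp_rot: [180.0, -0.2, -159.6]
ft_force: [-4.7, 7.6, 5.8]
gripper_width: 0.362
```

Call:
drive_tool(
  rows=[
    {"dx": 3, "dy": -8, "dz": 0, "wx": 0, "wy": 0, "wz": 0.06, "gripper": 36},
    {"dx": 6, "dy": -14, "dz": 0, "wx": 0, "wy": 0, "wz": 0.11, "gripper": 36},
  ],
)

```text
time_s: 9.25
tool_pos: [0.4796, -0.0051, 0.065]
tcp_rot: [179.8, -0.2, -152.9]
ft_force: [-4.5, 7.6, 6.3]
gripper_width: 0.357
```

Free-running load was about 8.8 N. Swinging back.

Call:
drive_tool(
  rows=[
    {"dx": -5, "dy": 11, "dz": 0, "wx": 0, "wy": 0, "wz": -0.08, "gripper": 36},
    {"dx": -8, "dy": 22, "dz": 0, "wx": 0, "wy": 0, "wz": -0.16, "gripper": 36},
    {"dx": -11, "dy": 34, "dz": 0, "wx": 0, "wy": 0, "wz": -0.24, "gripper": 36},
    {"dx": -13, "dy": 46, "dz": 0, "wx": 0, "wy": 0, "wz": -0.32, "gripper": 36},
    {"dx": -14, "dy": 58, "dz": 0, "wx": 0, "wy": 0, "wz": -0.4, "gripper": 36},
    {"dx": -14, "dy": 70, "dz": 0, "wx": 0, "wy": 0, "wz": -0.48, "gripper": 36},
    {"dx": -12, "dy": 82, "dz": 0, "wx": 0, "wy": 0, "wz": -0.56, "gripper": 36},
    {"dx": -10, "dy": 94, "dz": 0, "wx": 0, "wy": 0, "wz": -0.64, "gripper": 36},
  ],
)

```text
time_s: 10.05
tool_pos: [0.4689, 0.0878, 0.0646]
tcp_rot: [179.9, -0.2, 170.2]
ft_force: [-0.7, -5.3, 1.2]
gripper_width: 0.361
```

Call:
drive_tool(
  rows=[
    {"dx": 3, "dy": 12, "dz": 0, "wx": 0, "wy": 0, "wz": -0.08, "gripper": 36},
    {"dx": 7, "dy": 23, "dz": 0, "wx": 0, "wy": 0, "wz": -0.16, "gripper": 36},
    {"dx": 12, "dy": 34, "dz": 0, "wx": 0, "wy": 0, "wz": -0.24, "gripper": 36},
    {"dx": 17, "dy": 45, "dz": 0, "wx": 0, "wy": 0, "wz": -0.32, "gripper": 36},
  ],
)

```text
time_s: 10.45
tool_pos: [0.4857, 0.1319, 0.0642]
tcp_rot: [180.0, -0.2, 151.8]
ft_force: [1.0, -2.9, -0.1]
gripper_width: 0.361
```

Call:
drive_tool(
  rows=[
    {"dx": 4, "dy": 6, "dz": 0, "wx": 0, "wy": 0, "wz": -0.05, "gripper": 36},
    {"dx": 4, "dy": 6, "dz": 0, "wx": 0, "wy": 0, "wz": -0.05, "gripper": 36},
  ],
)

```text
time_s: 10.65
tool_pos: [0.4897, 0.1381, 0.0638]
tcp_rot: [180.0, -0.2, 149.0]
ft_force: [0.2, -0.6, 0.1]
gripper_width: 0.362
```

Swing 2.

Call:
drive_tool(
  rows=[
    {"dx": -6, "dy": -10, "dz": 1, "wx": 0, "wy": 0, "wz": 0.05, "gripper": 36},
    {"dx": -11, "dy": -21, "dz": 1, "wx": 0, "wy": 0, "wz": 0.12, "gripper": 36},
    {"dx": -15, "dy": -32, "dz": 1, "wx": 0, "wy": 0, "wz": 0.2, "gripper": 36},
    {"dx": -19, "dy": -44, "dz": 1, "wx": 0, "wy": 0, "wz": 0.28, "gripper": 36},
    {"dx": -21, "dy": -55, "dz": 1, "wx": 0, "wy": 0, "wz": 0.36, "gripper": 36},
    {"dx": -23, "dy": -67, "dz": 1, "wx": 0, "wy": 0, "wz": 0.44, "gripper": 36},
    {"dx": -23, "dy": -79, "dz": 1, "wx": 0, "wy": 0, "wz": 0.52, "gripper": 36},
    {"dx": -23, "dy": -91, "dz": 1, "wx": 0, "wy": 0, "wz": 0.6, "gripper": 36},
  ],
)

```text
time_s: 11.45
tool_pos: [0.4665, 0.0502, 0.0649]
tcp_rot: [179.7, -0.1, -176.1]
ft_force: [-1.7, 8.1, -0.0]
gripper_width: 0.361
```

Call:
drive_tool(
  rows=[
    {"dx": 0, "dy": -8, "dz": 0, "wx": 0, "wy": 0, "wz": 0.05, "gripper": 36},
    {"dx": 1, "dy": -16, "dz": 0, "wx": 0, "wy": 0, "wz": 0.1, "gripper": 36},
  ],
)

```text
time_s: 11.65
tool_pos: [0.468, 0.0372, 0.0649]
tcp_rot: [179.5, 0.0, -170.0]
ft_force: [1.0, 9.0, -2.2]
gripper_width: 0.36
```

Call:
drive_tool(
  rows=[
    {"dx": 2, "dy": -8, "dz": 0, "wx": 0, "wy": 0, "wz": 0.05, "gripper": 36},
    {"dx": 4, "dy": -16, "dz": 0, "wx": 0, "wy": 0, "wz": 0.1, "gripper": 36},
  ],
)

```text
time_s: 11.85
tool_pos: [0.4707, 0.0242, 0.0647]
tcp_rot: [179.3, 0.0, -163.8]
ft_force: [-4.0, 7.7, 3.7]
gripper_width: 0.359
```

Call:
drive_tool(
  rows=[
    {"dx": 2, "dy": -8, "dz": 0, "wx": 0, "wy": 0, "wz": 0.05, "gripper": 36},
    {"dx": 5, "dy": -15, "dz": 0, "wx": 0, "wy": 0, "wz": 0.1, "gripper": 36},
  ],
)

```text
time_s: 12.05
tool_pos: [0.4743, 0.0122, 0.0646]
tcp_rot: [179.1, 0.0, -157.7]
ft_force: [-5.9, 7.2, 6.4]
gripper_width: 0.361
```

Tangential load is still about 8.7 N, so it is running free. Continuing to the end of the swing.

Call:
drive_tool(
  rows=[
    {"dx": 3, "dy": -8, "dz": 0, "wx": 0, "wy": 0, "wz": 0.04, "gripper": 36},
    {"dx": 6, "dy": -15, "dz": 0, "wx": 0, "wy": 0, "wz": 0.08, "gripper": 36},
  ],
)

```text
time_s: 12.25
tool_pos: [0.4787, -0.0, 0.0645]
tcp_rot: [178.9, -0.0, -152.7]
ft_force: [-5.0, 7.4, 7.0]
gripper_width: 0.364
```

Call:
drive_tool(
  rows=[
    {"dx": 3, "dy": -6, "dz": 0, "wx": 0, "wy": 0, "wz": 0.03, "gripper": 36},
    {"dx": 5, "dy": -10, "dz": 0, "wx": 0, "wy": 0, "wz": 0.06, "gripper": 36},
  ],
)

```text
time_s: 12.45
tool_pos: [0.4823, -0.0076, 0.0645]
tcp_rot: [178.7, -0.0, -149.0]
ft_force: [-6.0, 6.1, 6.5]
gripper_width: 0.359
```

Run:
```python
from h import *
snap('scene','s7'); s=arm.sense();print(s['tool_pos'],s['tcp_rot'],s['ft_force'])
a=cv2.imread('pics/s7.png')[120:320,200:400]
cv2.imwrite('pics/z8.png',cv2.resize(a,(600,600),interpolation=2))
```

```text
[ 0.48259145 -0.00848084  0.06443047] [ 1.78729664e+02 -2.45348407e-02 -1.48922357e+02] [-4.29671877  5.33253614  6.00637823]
```

View pics/z8.png

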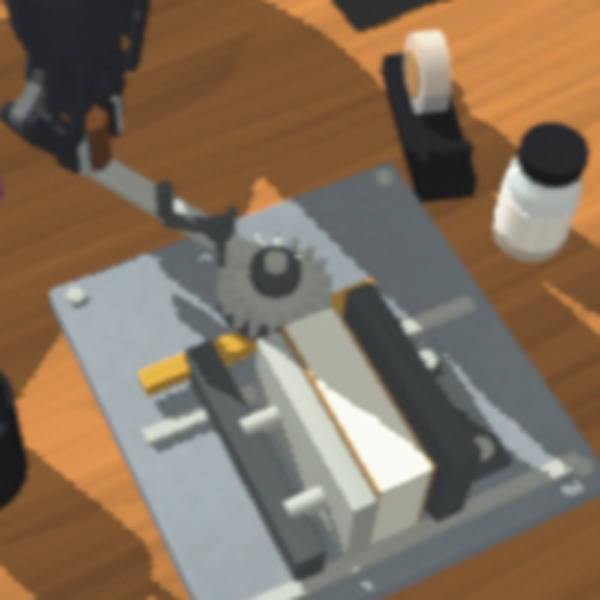

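The jaw now touches the pad, and the pad's far edge, (330,308) to (433,465), is close to the fence. I'll estimate the remaining gap while swinging back.

Run:
```python
from h import *
f=lambda u,v,z:atz('s7',200+u/3,120+v/3,z)[:2]
print('pad',f(330,308,.104),f(433,465,.104),'jaw/pad',f(283,333,.104),f(380,495,.104),'fence',f(346,297,.109),f(440,480,.109))
```

```text
pad [0.6738 0.0618] [0.7917 0.0587] jaw/pad [0.6756 0.0277] [0.793  0.0225] fence [0.6742 0.0725] [0.803  0.0551]
```

Call:
drive_tool(
  rows=[
    {"dx": -5, "dy": 11, "dz": 1, "wx": 0, "wy": 0, "wz": -0.1, "gripper": 36},
    {"dx": -9, "dy": 22, "dz": 1, "wx": 0, "wy": 0, "wz": -0.2, "gripper": 36},
    {"dx": -13, "dy": 34, "dz": 1, "wx": 0, "wy": 0, "wz": -0.29, "gripper": 36},
    {"dx": -15, "dy": 46, "dz": 1, "wx": 0, "wy": 0, "wz": -0.37, "gripper": 36},
    {"dx": -16, "dy": 58, "dz": 1, "wx": 0, "wy": 0, "wz": -0.46, "gripper": 36},
    {"dx": -16, "dy": 70, "dz": 1, "wx": 0, "wy": 0, "wz": -0.54, "gripper": 36},
    {"dx": -15, "dy": 82, "dz": 1, "wx": 0, "wy": 0, "wz": -0.62, "gripper": 36},
    {"dx": -13, "dy": 94, "dz": 1, "wx": 0, "wy": 0, "wz": -0.7, "gripper": 36},
  ],
)

```text
time_s: 13.3
tool_pos: [0.4694, 0.0843, 0.0654]
tcp_rot: [178.8, -0.0, 170.9]
ft_force: [-0.8, -5.0, 3.6]
gripper_width: 0.359
```

Call:
drive_tool(
  rows=[
    {"dx": 3, "dy": 12, "dz": 0, "wx": 0, "wy": 0, "wz": -0.08, "gripper": 36},
    {"dx": 7, "dy": 24, "dz": 0, "wx": 0, "wy": 0, "wz": -0.16, "gripper": 36},
    {"dx": 12, "dy": 35, "dz": 0, "wx": 0, "wy": 0, "wz": -0.24, "gripper": 36},
    {"dx": 17, "dy": 46, "dz": 0, "wx": 0, "wy": 0, "wz": -0.32, "gripper": 36},
    {"dx": 22, "dy": 54, "dz": 0, "wx": 0, "wy": 0, "wz": -0.36, "gripper": 36},
  ],
)

```text
time_s: 13.8
tool_pos: [0.4904, 0.1374, 0.065]
tcp_rot: [178.9, -0.1, 150.2]
ft_force: [-3.3, -2.1, 2.4]
gripper_width: 0.36
```

Remaining gap is roughly 3–8 mm. Swing 3 will go in small steps while watching the tangential load.

Call:
drive_tool(
  rows=[
    {"dx": -5, "dy": -8, "dz": 0, "wx": 0, "wy": 0, "wz": 0.05, "gripper": 36},
    {"dx": -9, "dy": -16, "dz": 0, "wx": 0, "wy": 0, "wz": 0.1, "gripper": 36},
    {"dx": -12, "dy": -24, "dz": 0, "wx": 0, "wy": 0, "wz": 0.15, "gripper": 36},
  ],
)

```text
time_s: 14.1
tool_pos: [0.4785, 0.1148, 0.0651]
tcp_rot: [178.8, -0.0, 159.2]
ft_force: [-0.3, 3.1, 0.4]
gripper_width: 0.358
```

Call:
drive_tool(
  rows=[
    {"dx": -2, "dy": -6, "dz": 0, "wx": 0, "wy": 0, "wz": 0.05, "gripper": 36},
    {"dx": -4, "dy": -12, "dz": 0, "wx": 0, "wy": 0, "wz": 0.1, "gripper": 36},
  ],
)

```text
time_s: 14.3
tool_pos: [0.4749, 0.1036, 0.0652]
tcp_rot: [178.7, 0.1, 165.2]
ft_force: [0.6, 3.1, -1.2]
gripper_width: 0.357
```

Call:
drive_tool(
  rows=[
    {"dx": -2, "dy": -6, "dz": 0, "wx": 0, "wy": 0, "wz": 0.04, "gripper": 36},
    {"dx": -4, "dy": -12, "dz": 0, "wx": 0, "wy": 0, "wz": 0.08, "gripper": 36},
  ],
)

```text
time_s: 14.5
tool_pos: [0.4721, 0.0935, 0.0654]
tcp_rot: [178.4, 0.2, 170.1]
ft_force: [2.6, 7.6, -3.6]
gripper_width: 0.361
```

Call:
drive_tool(
  rows=[
    {"dx": -1, "dy": -6, "dz": 0, "wx": 0, "wy": 0, "wz": 0.04, "gripper": 36},
    {"dx": -2, "dy": -12, "dz": 0, "wx": 0, "wy": 0, "wz": 0.08, "gripper": 36},
  ],
)

```text
time_s: 14.7
tool_pos: [0.4706, 0.0845, 0.0654]
tcp_rot: [178.2, 0.3, 175.0]
ft_force: [2.2, 7.9, -3.9]
gripper_width: 0.357
```

Call:
drive_tool(
  rows=[
    {"dx": -1, "dy": -6, "dz": 0, "wx": 0, "wy": 0, "wz": 0.02, "gripper": 36},
    {"dx": -2, "dy": -12, "dz": 0, "wx": 0, "wy": 0, "wz": 0.05, "gripper": 36},
  ],
)

```text
time_s: 14.9
tool_pos: [0.4693, 0.0757, 0.0653]
tcp_rot: [178.0, 0.5, 178.3]
ft_force: [1.3, 8.4, -4.4]
gripper_width: 0.363
```

Call:
drive_tool(
  rows=[
    {"dx": 0, "dy": -6, "dz": 0, "wx": 0, "wy": 0, "wz": 0.02, "gripper": 36},
    {"dx": -1, "dy": -11, "dz": 0, "wx": 0, "wy": 0, "wz": 0.05, "gripper": 36},
  ],
)

```text
time_s: 15.1
tool_pos: [0.4685, 0.0678, 0.0652]
tcp_rot: [177.7, 0.6, -178.5]
ft_force: [1.6, 9.1, -4.4]
gripper_width: 0.364
```

Call:
drive_tool(
  rows=[
    {"dx": 0, "dy": -5, "dz": 0, "wx": 0, "wy": 0, "wz": 0.03, "gripper": 36},
    {"dx": 0, "dy": -10, "dz": 0, "wx": 0, "wy": 0, "wz": 0.06, "gripper": 36},
  ],
)

```text
time_s: 15.3
tool_pos: [0.4686, 0.061, 0.0652]
tcp_rot: [177.5, 0.7, -174.7]
ft_force: [-1.5, 8.8, -2.8]
gripper_width: 0.355
```

Call:
drive_tool(
  rows=[
    {"dx": 0, "dy": -5, "dz": 0, "wx": 0, "wy": 0, "wz": 0.02, "gripper": 36},
    {"dx": 0, "dy": -10, "dz": 0, "wx": 0, "wy": 0, "wz": 0.04, "gripper": 36},
  ],
)

```text
time_s: 15.5
tool_pos: [0.4687, 0.0541, 0.0651]
tcp_rot: [177.3, 0.8, -172.1]
ft_force: [-0.4, 8.8, -2.6]
gripper_width: 0.359
```

Call:
drive_tool(
  rows=[
    {"dx": 0, "dy": -5, "dz": 0, "wx": 0, "wy": 0, "wz": 0.03, "gripper": 36},
    {"dx": 0, "dy": -10, "dz": 0, "wx": 0, "wy": 0, "wz": 0.06, "gripper": 36},
  ],
)

```text
time_s: 15.7
tool_pos: [0.4693, 0.0473, 0.0651]
tcp_rot: [177.1, 1.0, -168.3]
ft_force: [1.7, 7.7, -4.5]
gripper_width: 0.361
```

Call:
drive_tool(
  rows=[
    {"dx": 0, "dy": -5, "dz": 0, "wx": 0, "wy": 0, "wz": 0.03, "gripper": 36},
    {"dx": 1, "dy": -10, "dz": 0, "wx": 0, "wy": 0, "wz": 0.06, "gripper": 36},
  ],
)

```text
time_s: 15.9
tool_pos: [0.4703, 0.0405, 0.0651]
tcp_rot: [176.9, 1.1, -164.5]
ft_force: [-0.2, 8.4, -1.7]
gripper_width: 0.358
```

Call:
drive_tool(
  rows=[
    {"dx": 1, "dy": -5, "dz": 0, "wx": -0.01, "wy": 0, "wz": 0, "gripper": 36},
    {"dx": 1, "dy": -10, "dz": 0, "wx": -0.02, "wy": 0, "wz": 0, "gripper": 36},
  ],
)

```text
time_s: 16.1
tool_pos: [0.4707, 0.0335, 0.0651]
tcp_rot: [177.9, 0.9, -164.2]
ft_force: [-2.6, 8.1, 2.7]
gripper_width: 0.362
```

Call:
drive_tool(
  rows=[
    {"dx": 1, "dy": -5, "dz": 0, "wx": -0.01, "wy": 0, "wz": 0, "gripper": 36},
    {"dx": 2, "dy": -10, "dz": 0, "wx": -0.02, "wy": 0, "wz": 0, "gripper": 36},
  ],
)

```text
time_s: 16.3
tool_pos: [0.4715, 0.0267, 0.0651]
tcp_rot: [178.8, 0.6, -163.9]
ft_force: [-5.1, 7.1, 5.6]
gripper_width: 0.358
```

Call:
drive_tool(
  rows=[
    {"dx": 1, "dy": -5, "dz": 0, "wx": 0, "wy": 0, "wz": 0.02, "gripper": 36},
    {"dx": 3, "dy": -10, "dz": 0, "wx": 0, "wy": 0, "wz": 0.04, "gripper": 36},
  ],
)

```text
time_s: 16.5
tool_pos: [0.4731, 0.02, 0.065]
tcp_rot: [178.6, 0.5, -161.2]
ft_force: [-5.4, 7.4, 5.3]
gripper_width: 0.356
```

Call:
drive_tool(
  rows=[
    {"dx": 2, "dy": -5, "dz": 0, "wx": 0, "wy": 0, "wz": 0.03, "gripper": 36},
    {"dx": 4, "dy": -10, "dz": 0, "wx": 0, "wy": 0, "wz": 0.05, "gripper": 36},
  ],
)

```text
time_s: 16.7
tool_pos: [0.4752, 0.0131, 0.0648]
tcp_rot: [178.4, 0.5, -158.0]
ft_force: [-6.2, 7.7, 4.5]
gripper_width: 0.363
```

Call:
drive_tool(
  rows=[
    {"dx": 2, "dy": -5, "dz": 0, "wx": 0, "wy": 0, "wz": 0.03, "gripper": 36},
    {"dx": 4, "dy": -10, "dz": 0, "wx": 0, "wy": 0, "wz": 0.06, "gripper": 36},
  ],
)

```text
time_s: 16.9
tool_pos: [0.4777, 0.0062, 0.0648]
tcp_rot: [178.2, 0.5, -154.2]
ft_force: [-4.8, 8.2, 5.9]
gripper_width: 0.362
```

Call:
drive_tool(
  rows=[
    {"dx": 2, "dy": -5, "dz": 0, "wx": 0, "wy": 0, "wz": 0.03, "gripper": 36},
    {"dx": 5, "dy": -10, "dz": 0, "wx": 0, "wy": 0, "wz": 0.06, "gripper": 36},
  ],
)

```text
time_s: 17.1
tool_pos: [0.4806, -0.0005, 0.0646]
tcp_rot: [177.9, 0.4, -150.3]
ft_force: [-7.8, 8.1, 8.0]
gripper_width: 0.359
```

Load is now about 10.5 N tangential and rising. Moving in smaller steps.

Call:
drive_tool(
  rows=[
    {"dx": 2, "dy": -4, "dz": 0, "wx": 0, "wy": 0, "wz": 0.02, "gripper": 36},
    {"dx": 4, "dy": -8, "dz": 0, "wx": 0, "wy": 0, "wz": 0.04, "gripper": 36},
  ],
)

```text
time_s: 17.3
tool_pos: [0.4826, -0.0048, 0.0645]
tcp_rot: [177.6, 0.4, -147.7]
ft_force: [-6.5, 8.5, 6.2]
gripper_width: 0.359
```

Call:
drive_tool(
  rows=[
    {"dx": 2, "dy": -4, "dz": 0, "wx": 0, "wy": 0, "wz": 0.02, "gripper": 36},
    {"dx": 4, "dy": -8, "dz": 0, "wx": 0, "wy": 0, "wz": 0.03, "gripper": 36},
  ],
)

```text
time_s: 17.5
tool_pos: [0.4845, -0.0086, 0.0644]
tcp_rot: [177.3, 0.4, -145.6]
ft_force: [-6.7, 10.1, 8.1]
gripper_width: 0.358
```

Call:
drive_tool(
  rows=[
    {"dx": 2, "dy": -4, "dz": 0, "wx": 0, "wy": 0, "wz": 0.01, "gripper": 36},
    {"dx": 4, "dy": -8, "dz": 0, "wx": 0, "wy": 0, "wz": 0.02, "gripper": 36},
  ],
)

```text
time_s: 17.7
tool_pos: [0.4863, -0.0122, 0.0643]
tcp_rot: [177.0, 0.4, -144.1]
ft_force: [-6.9, 10.5, 8.0]
gripper_width: 0.36
```

Call:
drive_tool(
  rows=[
    {"dx": 2, "dy": -4, "dz": 0, "wx": 0, "wy": 0, "wz": 0, "gripper": 36},
    {"dx": 4, "dy": -7, "dz": 0, "wx": 0, "wy": 0, "wz": 0, "gripper": 36},
  ],
)

```text
time_s: 17.9
tool_pos: [0.4875, -0.015, 0.0642]
tcp_rot: [176.7, 0.4, -143.8]
ft_force: [-7.6, 9.9, 9.4]
gripper_width: 0.362
```

Call:
drive_tool(
  rows=[
    {"dx": 2, "dy": -4, "dz": 0, "wx": 0, "wy": 0, "wz": 0, "gripper": 36},
    {"dx": 4, "dy": -7, "dz": 0, "wx": 0, "wy": 0, "wz": 0, "gripper": 36},
  ],
)

```text
time_s: 18.1
tool_pos: [0.4886, -0.0174, 0.0641]
tcp_rot: [176.3, 0.4, -143.4]
ft_force: [-8.8, 10.5, 10.5]
gripper_width: 0.359
```

Tangential load is about 13.5 N, with a slope matching 35 N/rad and no jump at a stop, so the clamp is firm. Now I'll centre on the knob, open and lift away.

Call:
drive_tool(
  rows=[
    {"dx": -1, "dy": 2, "dz": 0, "wx": 0, "wy": 0, "wz": 0, "gripper": 45},
    {"dx": -1, "dy": 3, "dz": 0, "wx": 0, "wy": 0, "wz": 0, "gripper": 60},
    {"dx": -1, "dy": 3, "dz": 0, "wx": 0, "wy": 0, "wz": 0, "gripper": 60},
    {"dx": -1, "dy": 3, "dz": 0, "wx": 0, "wy": 0, "wz": 0, "gripper": 60},
  ],
)

```text
time_s: 18.5
tool_pos: [0.4873, -0.014, 0.0639]
tcp_rot: [176.3, 0.4, -143.4]
ft_force: [-0.8, 4.1, -1.7]
gripper_width: 0.604
```

Call:
drive_tool(
  rows=[
    {"dx": 0, "dy": 0, "dz": 20, "wx": 0, "wy": 0, "wz": 0, "gripper": 60},
    {"dx": 0, "dy": 0, "dz": 50, "wx": 0, "wy": 0, "wz": 0, "gripper": 60},
    {"dx": 0, "dy": 0, "dz": 90, "wx": 0, "wy": 0, "wz": 0, "gripper": 60},
    {"dx": -20, "dy": 0, "dz": 130, "wx": 0, "wy": 0, "wz": 0, "gripper": 60},
    {"dx": -40, "dy": 0, "dz": 150, "wx": 0, "wy": 0, "wz": 0, "gripper": 60},
    {"dx": -40, "dy": 0, "dz": 150, "wx": 0, "wy": 0, "wz": 0, "gripper": 60},
  ],
)

```text
time_s: 19.1
tool_pos: [0.4483, -0.0155, 0.217]
tcp_rot: [176.6, 0.5, -143.4]
ft_force: [0.0, 0.5, 0.1]
gripper_width: 0.601
```

Run:
```python
from h import *
snap('scene','s9'); s=arm.sense();print(s['tool_pos'],s['ft_force'])
a=cv2.imread('pics/s9.png')[120:320,200:400]
cv2.imwrite('pics/z9.png',cv2.resize(a,(600,600),interpolation=2))
```

```text
[ 0.44842511 -0.01558079  0.21547492] [-0.37442932  0.31400054 -0.27077148]
```

View pics/z9.png

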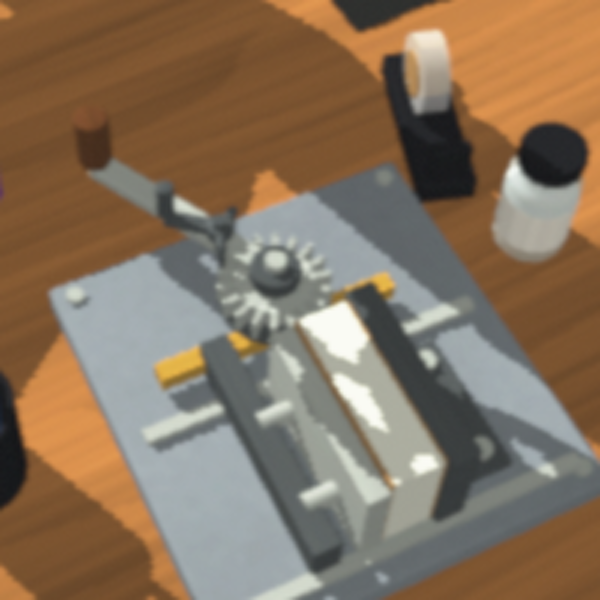

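```bash
python3 -c "
from h import *
print(arm.close_job())"
```

```text
the job is handed in; nothing more can be done
None
```

The pad is clamped against the fence and the job is handed in, at about 19 s of the 72 s allowed. The interface gives no verdict.

- **Pawl:** I flipped the thumb peg to the clamping (-y) side with the shut fingertips. The first try passed over the peg without touching it. Two camera views showed the real fingertips about 22 mm higher than the reported position. I corrected for that, and the second push flipped the peg, as the pictures confirm.
- **Clamping:** I held the knob loosely between the fingers and made three driving swings. The load ran at about 8.5–9 N while the jaw was free. On the third swing it rose steadily to about 13.5 N, inside the firm range of 12–15 N, and I stopped there.
- **Last checks:** The final picture shows the pad between jaw and fence with no visible gap. The peg is on the clamping side, and the tape and glue look unmoved. The gripper was clear of everything, with wrist force near zero.
- **Not checked:** The pen cup was mostly outside the final picture, but the arm never went near it. The last swing ended near the handle's stop. The load rose gradually without a jump, so I read it as jaw force, but I did not confirm it with another swing. The force reading varies by about 0.7 N.

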